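Seat the dial in the parking disc holder

ROBOT

A 6-joint arm with a two-finger parallel gripper is mounted at the origin on the work surface. World frame = base frame: x ahead of the robot, y to its left, z up, the work surface at z = 0. Lengths are in m, angles in rad, forces in N, time in s.
With the tool pointing down it reaches from about 0.225 to 0.875 m from the base axis. Payload 3.4 kg.
Tool frame: the origin (TCP) lies at the very end of the fingers, on their centre line; the grasp point (between the pads) lies 19 mm behind it; z points along the fingers, y is the line along which they close (so a half turn about z gives the same grasp; the last joint's range is limited). The gripper opens to 85 mm and grips with 20 to 120 N. Pads are 22 mm wide; open, the fingers measure 114 mm over their backs; the gripper's body (76 mm by 85 mm) begins 54 mm behind the grasp point. The pads swing forward as they close: fully open they stand 13 mm farther back than shut.
Start: joints at [1.192, 0.276, 1.505, -0, 1.361, -0.121], TCP at [0.147, 0.556, 0.231] pointing down, gripper open.
Joint ranges: [-2.89, 2.89], [-0.75, 2.08], [0.22, 2.7], [-1.18, 4.32], [0.11, 2.71], [-2.7, 2.7]. Speed limits (rad/s): [2.57, 2.57, 3.14, 3.14, 3.14, 3.14].

INTERFACE

Orientations are given as a unit quaternion [w, x, y, z].
In Python, from rig import get_state, optics, sign_off gives the robot as it stands.
- The arm moves only by the tool send_rows, never from a script. Its argument "increments" is a list of rows, each an object with "gripper": the gripper's target within -1 to 1 (shut at 1, half-way at 0, fully open at -1); "linear": the shift along the world's x, y, z in m, a list of three; "delta_rot": the turn, a rotation vector about the world's x, y, z in rad, a list of three. In form: [{"gripper": gripper, "linear": [dx, dy, dz], "delta_rot": [rx, ry, rz]}, ...]. A call has 1 to 8 rows; each row is the pose to reach, as a shift and turn from the pose commanded when the call began; what a row does not reach only later rows make up. A row lasts 1/10 s, in which the tool goes at most 50 mm and 8.59 degrees, less where a joint would pass 70% of its speed; a pose out of reach is approached as far as the arm can. A call with a gripper value outside its range is refused whole. The fingers move at their own pace and stop on an object; "newtons" is the grip in N (left out, the last holds). Time passes only in rows, so rows that repeat a pose let the fingers close. It gives the time, the measured TCP pose, the force, the opening and the grip force at its end, in the units of the state.
- get_state(): the state, without advancing time (a new reading comes with each control period).
- optics.get_image(name): name is "scene" or "top" or "wrist"; returns a dict with "pixels" (480x640x3 uint8, blue, green, red), "K" (3x3 intrinsics, pixels), "rvec" (rotation vector, rad) and "tvec" (3), from world to camera coordinates, as OpenCV has them; the wrist camera has in their place "T_tool_cam" (4x4, takes a point from camera to tool coordinates, whose origin is the TCP and whose axes are the flange's). Camera axes: x right, y down, z forward; pixel columns grow to the right and rows downward; lengths in m; the calibration is good to about 2 mm. A picture is of the moment at which its call begins: read the wrist's pose just before it. There is no depth.
- sign_off(): hands the job in; it is judged then, once.
The state is a dict: "clock": time; "qpos": joint angles; "qd": joint speeds; "effort": joint torques, N m; "position": TCP position; "ee_rot": TCP orientation; "contact_force": force on the tool from outside, world axes, zero at the start; "moment": the same for the moment, N m; "width": finger opening in m; "gripper_force": force on a finger pad.
Only numpy, scipy, OpenCV 4.12 (cv2) and the standard library are available. Lean on these libraries where they do the work, as an engineer would, in place of code of your own. Each camera call takes 0.05 s, during which the arm holds its last target. There are 200 camera calls.

TASK

Push the loose blue dial across the top of the black parking disc holder with your fingertips until it drops flat into the round recess, then push the orange keeper fully home over the dial's edge. The dial is only to be pushed, never lifted off the holder, and the other things on the shelf stay where they are.

Things in the scene. Friction and masses are not known exactly. Their poses are not given: they have to be found in the camera images.
- holder: Black plastic parking disc holder, stuck to the shelf: a plate 200 (its x) by 150 (y) by 14 mm thick. Origin at the centre of its underside, z up. In its flat top is a round recess, diameter 66, 9 mm deep, light grey inside, centred at x=45, y=-20 mm; no raised rim. Two grey guide rails (4 mm high, 6 wide, at x=25.5 and 64.5, y 26 to 72 mm) flank the keeper.
- recess (a point): Centre of the recess's mouth, level with the holder's top face (14 mm above the shelf); the recess floor is 9 mm lower.
- dial: Loose blue plastic dial with white marks: a plain disc of diameter 60 mm, 8 mm thick, about 40 g. Origin at the centre of its underside, z up. It starts lying flat on the holder's top, on the half beside the recess (holder x about -65 to -35 mm). Seated, it lies flat with its top 1 mm below the holder's top.
- keeper (a joint): Travel in m of the orange keeper, which slides along the holder's -y axis towards the recess: 0 = fully back, 0.030 = fully home against its stop, its tongue reaching about 10 mm over the seated dial. It starts between 0 and 0.010, takes about 2 N to slide and stays where it is left.
- keeper_face (a point): Middle of the outer (holder +y) face of the orange keeper's upright ridge, at holder x=45 mm; push it along holder -y. The ridge is 30 mm wide (holder x), 8 thick, from 19.5 to 33.5 mm above the shelf; this point is at 26.5. The keeper's plate (30 wide, 3 thick, top 19.5 mm above the shelf) reaches 30 mm ahead of this face to the tongue's tip and 6 mm behind it.
- bowl: Green ceramic egg-shaped bowl, 104 mm wide, 70 mm high, stands loose on the shelf. Origin at the centre of its underside. To be left alone.
- tin: Small round aluminium screw-top tin, 53 mm diameter, 40 mm high, loose on the shelf just past the recess end (+x) of the holder. Origin at the centre of its underside. To be left alone.
- key_a: Flat brass key, about 60 mm long and 24 mm wide, 4 mm thick, lying loose on the shelf beside the holder's +y edge. Origin on its underside near its middle. To be left alone.
- key_b: A second brass key of the same size, beside the holder's +y edge, about 75 mm from the first. To be left alone.
- case: Brown hard sunglasses case, 62 by 160 by 44 mm high, loose on the shelf beyond the holder. Origin at the centre of its underside. To be left alone.
- coin_tray: Flat empty wooden tray, 110 by 140 by 22 mm high, loose on the shelf. Origin at the centre of its underside. To be left alone.
Things that resemble listed ones, but are neither listed nor needed, are in the scene too. Of the things like the dial, leave any that is green or pink; of the rest the larger one is meant.

How it is judged:
By the outcome, as a careful person would: the job done as asked, in the order asked, and still so for the second after the job is handed in, with the robot touching nothing.
It also fails if it takes over 53 s, if anything falls off the work surface, if the arm or the gripper's body presses on something with over 40 N, if the wrist force passes 120 N, or if a joint passes its speed limit or range.

## Working session

There is one attempt and no reset: what is moved stays moved. The work goes in short steps, Python scripts to look and compute and a tool call to move; the robot and the scene stay as the last step left them, time stands still between calls to the robot, and variables do not carry over. Pictures are saved under pics/ and viewed, at most 10 in all, crops included, and the job is handed in when it is done.

Besides the shell and the picture viewer there is one more tool, called after "Emit:" as name(argument=value, ...), one argument or row to a line, values as JSON. send_rows: Moves the arm, as the interface text tells. Its arguments: {"type":"object","properties":{"increments":{"type":"array"},"newtons":{"type":"number"}},"required":["increments"]}

```bash
mkdir -p pics; cat > h.py <<'E'
import numpy as np, cv2
from rig import get_state, optics, sign_off
def cam(n):
    s=get_state(); d=optics.get_image(n); K=np.array(d["K"],float)
    if n=="wrist":
        w,x,y,z=s["ee_rot"]
        from scipy.spatial.transform import Rotation as R
        T=np.eye(4); T[:3,:3]=R.from_quat([x,y,z,w]).as_matrix(); T[:3,3]=s["position"]
        M=T@np.array(d["T_tool_cam"]); Rc=M[:3,:3]; c=M[:3,3]
    else:
        Rw=cv2.Rodrigues(np.array(d["rvec"],float))[0]; Rc=Rw.T; c=-Rc@np.array(d["tvec"],float).ravel()
    return d["pixels"],K,Rc,c
def ray(uv,z,K,Rc,c):
    uv=np.atleast_2d(np.array(uv,float)); r=(np.linalg.inv(K)@np.c_[uv,np.ones(len(uv))].T).T@Rc.T
    return c+r*((z-c[2])/r[:,2])[:,None]
def proj(P,K,Rc,c):
    p=(np.atleast_2d(P)-c)@Rc@K.T; return p[:,:2]/p[:,2:]
E
python3 - <<'E'
from h import *
for n in("top","scene"):
    p,K,R,c=cam(n); cv2.imwrite(f"pics/{n}0.png",p); np.savez(f"pics/{n}0.npz",p=p,K=K,R=R,c=c); print(n,c,K[0,0])
    np.set_printoptions(precision=3,suppress=True); print(R)
E
```

```text
top [0.4971874  0.01712065 1.19255266] 583.4281297542799
[[-0.027 -0.992  0.124]
 [-1.     0.026 -0.012]
 [ 0.008 -0.125 -0.992]]
scene [1.332 0.056 1.019] 514.2065380530041
[[-0.101  0.804 -0.586]
 [ 0.995  0.085 -0.056]
 [ 0.005 -0.589 -0.808]]
```

View pics/top0.png

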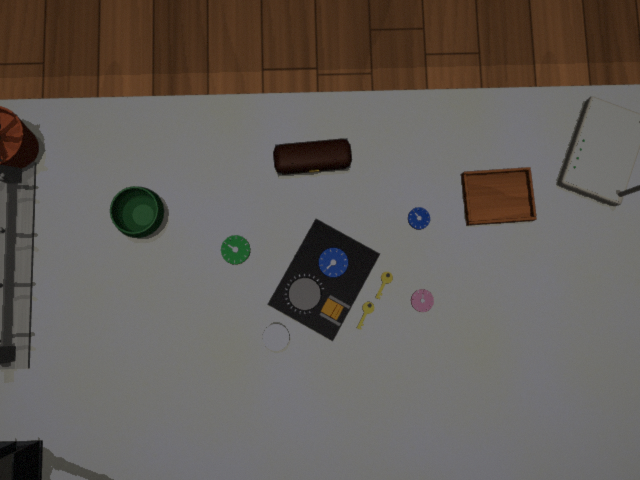

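View pics/scene0.png

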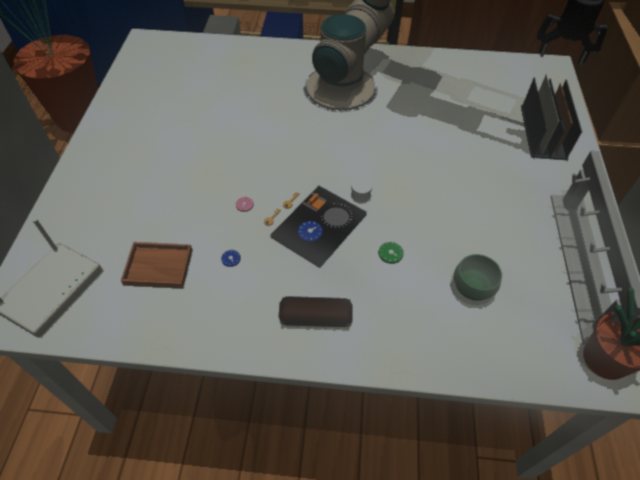

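The top view shows these dial-like things: blue on the holder (333,262), small blue (419,218), green (235,249) and pink (422,300). I choose the larger blue one at (333,262). The recess is at (304,294), the keeper at (334,309), and the tin at (276,337). The scene view agrees, with the dial at (310,231).

```bash
cat > m.py <<'E'
from h import *
np.set_printoptions(precision=4,suppress=True)
def blob(m,near,amin=15):
    m=m.astype(np.uint8); n,l,st,ce=cv2.connectedComponentsWithStats(m)
    k=min((i for i in range(1,n) if st[i,4]>amin),key=lambda i:np.hypot(*(ce[i]-near)))
    co,_=cv2.findContours((l==k).astype(np.uint8),cv2.RETR_EXTERNAL,cv2.CHAIN_APPROX_NONE)
    return max(co,key=cv2.contourArea)[:,0,:],st[k,4]
E
cat > m0.py <<'E'
from m import *
for n,dp,kp,rp,hp in(("top",(333,262),(334,309),(304,294),(320,280)),("scene",(310,231),(316,201),(337,217),(319,225))):
    d=np.load(f"pics/{n}0.npz"); p,K,R,c=d["p"],d["K"],d["R"],d["c"]
    hsv=cv2.cvtColor(p,cv2.COLOR_BGR2HSV); H,S,V=[hsv[...,i].astype(int) for i in range(3)]
    print(n)
    co,a=blob((H>100)&(H<130)&(S>120)&(V>60),dp)
    w=ray(co,.022,K,R,c)[:,:2]; (cx,cy),r=cv2.minEnclosingCircle(w.astype(np.float32)); print(" dial",cx,cy,2*r)
    co,a=blob((H>5)&(H<25)&(S>140)&(V>120),kp)
    e=cv2.minAreaRect(ray(co,.0195,K,R,c)[:,:2].astype(np.float32)); print(" keeper",e, co.min(0),co.max(0))
    g=cv2.inRange(p,(75,75,75),(140,140,140)); 
    co,a=blob(g>0,rp); w=ray(co,.005,K,R,c)[:,:2]; print(" recess floor",cv2.minEnclosingCircle(w.astype(np.float32)),a)
    dk=((V<60)).astype(np.uint8); co,a=blob(dk,hp,500)
    w=ray(co,.014,K,R,c)[:,:2]; q=cv2.minAreaRect(w.astype(np.float32)); print(" holder",q); print(cv2.boxPoints(q))
d=np.load("pics/top0.npz")["p"][205:355,230:430]; a=cv2.resize(d,None,fx=4,fy=4,interpolation=cv2.INTER_CUBIC); cv2.imwrite("pics/crop0.png",a)
E
python3 m0.py
```

```text
top
 dial 0.5832711458206177 -0.0321197435259819 0.05988196283578873Traceback (most recent call last):
  File "m0.py", line 8, in <module>
    co,a=blob((H>5)&(H<25)&(S>140)&(V>120),kp)
         ~~~~^^^^^^^^^^^^^^^^^^^^^^^^^^^^^^^^^
  File "m.py", line 5, in blob
    k=min((i for i in range(1,n) if st[i,4]>amin),key=lambda i:np.hypot(*(ce[i]-near)))
ValueError: min() iterable argument is empty
```

```bash
python3 - <<'E'
import numpy as np,cv2
p=np.load("pics/top0.npz")["p"]; h=cv2.cvtColor(p,cv2.COLOR_BGR2HSV)
for v,u in((309,330),(311,334),(294,304),(330,325),(318,326)): print(p[v,u],h[v,u])
p=np.load("pics/scene0.npz")["p"]; h=cv2.cvtColor(p,cv2.COLOR_BGR2HSV)
for v,u in((201,316),(217,337),(240,320)): print(p[v,u],h[v,u])
E
sed -i 's/(S>140)&(V>120),kp/(S>140)\&(V>75),kp/' m0.py; python3 m0.py
```

```text
[ 30  86 118] [ 19 190 118]
[ 30  83 111] [ 20 186 111]
[79 79 81] [ 0  6 81]
[25 22 25] [150  31  25]
[58 58 60] [ 0  9 60]
[ 43  81 131] [ 13 171 131]
[78 79 79] [30  3 79]
[39 40 39] [60  6 40]
top
 dial 0.5832711458206177 -0.0321197435259819 0.05988196283578873
 keeper ((0.4903593957424164, -0.026767544448375702), (0.036019980907440186, 0.030077707022428513), 59.93722152709961) [321 298] [342 319]
 recess floor ((0.521519660949707, 0.027389511466026306), 0.030668580904603004) 646
 holder ((0.5507595539093018, -0.012645915150642395), (0.1494825780391693, 0.1989908367395401), 59.373565673828125)
[[ 0.4271 -0.0263]
 [ 0.5983 -0.1276]
 [ 0.6745  0.001 ]
 [ 0.5032  0.1024]]
scene
 dial 0.581504225730896 -0.03090725652873516 0.05995427072048187
 keeper ((0.48529529571533203, -0.025037242099642754), (0.038372039794921875, 0.037943966686725616), 58.09864044189453) [308 194] [324 209]
 recess floor ((0.5192142724990845, 0.027653804048895836), 0.028813516721129417) 292
 holder ((0.5544766783714294, -0.01202615350484848), (0.15027792751789093, 0.2002013474702835), 59.28213882446289)
[[ 0.43   -0.0255]
 [ 0.6022 -0.1278]
 [ 0.6789  0.0014]
 [ 0.5068  0.1037]]
```

View pics/crop0.png

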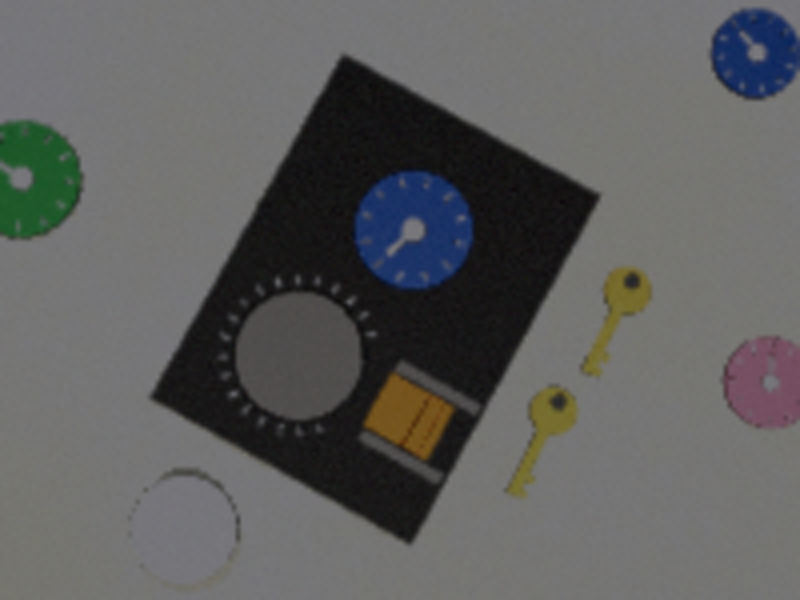

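The crop confirms the choice: the larger blue dial sits on the holder at crop (413,230), with the recess at (298,355) and the keeper at (410,415). The sizes match too: holder 150x199 mm, dial 60 mm, keeper plate 36x30 mm. Next I work out the approach and yaw.

```bash
cat >> h.py <<'E'
from scipy.spatial.transform import Rotation as Rn
def tool():
    s=get_state(); w,x,y,z=s["ee_rot"]; return s,Rn.from_quat([x,y,z,w]).as_matrix()
E
python3 - <<'E'
from h import *
np.set_printoptions(precision=3,suppress=True)
s,R=tool(); print(R, np.degrees(np.arctan2(R[1,1],R[0,1])), s["position"],s["qpos"],s["width"],s["clock"])
d=np.load("pics/top0.npz")
E
```

```text
[[-0.967  0.255 -0.001]
 [ 0.255  0.967 -0.002]
 [ 0.    -0.002 -1.   ]] 75.23018385326282 [0.146 0.556 0.231] [ 1.192  0.277  1.506  0.     1.361 -0.121] 0.08504247894638402 0.1
```

Emit:
send_rows(
  increments=[
    {"gripper": -1, "linear": [0.05, -0.06, 0.01], "delta_rot": [0, 0, -0.1]},
    {"gripper": -1, "linear": [0.43, -0.59, 0.03], "delta_rot": [0, 0, -0.511]},
    {"gripper": -1, "linear": [0.43, -0.59, 0.03], "delta_rot": [0, 0, -0.511]},
    {"gripper": -1, "linear": [0.43, -0.59, 0.03], "delta_rot": [0, 0, -0.511]},
    {"gripper": -1, "linear": [0.43, -0.59, 0.03], "delta_rot": [0, 0, -0.511]},
    {"gripper": -1, "linear": [0.43, -0.59, 0.03], "delta_rot": [0, 0, -0.511]},
    {"gripper": -1, "linear": [0.43, -0.59, 0.03], "delta_rot": [0, 0, -0.511]},
    {"gripper": -1, "linear": [0.43, -0.59, 0.03], "delta_rot": [0, 0, -0.511]},
  ],
)

```text
clock: 0.9
position: [0.3836, 0.2324, 0.2498]
ee_rot: [-0.0, 0.375, 0.927, 0.0]
contact_force: [0.3, -0.2, 1.7]
width: 0.0851
gripper_force: 0.0
```

Emit:
send_rows(
  increments=[
    {"gripper": 0.34, "linear": [0.193, -0.266, 0.01], "delta_rot": [0, 0, 0]},
    {"gripper": 0.34, "linear": [0.193, -0.266, 0.01], "delta_rot": [0, 0, 0]},
    {"gripper": 0.34, "linear": [0.193, -0.266, 0.01], "delta_rot": [0, 0, 0]},
    {"gripper": 0.34, "linear": [0.193, -0.266, 0.01], "delta_rot": [0, 0, 0]},
    {"gripper": 0.34, "linear": [0.193, -0.266, 0.01], "delta_rot": [0, 0, 0]},
    {"gripper": 0.34, "linear": [0.193, -0.266, 0.01], "delta_rot": [0, 0, 0]},
    {"gripper": 0.34, "linear": [0.193, -0.266, 0.01], "delta_rot": [0, 0, 0]},
    {"gripper": 0.34, "linear": [0.193, -0.266, 0.01], "delta_rot": [0, 0, 0]},
  ],
)

```text
clock: 1.7
position: [0.5782, -0.0354, 0.2586]
ee_rot: [0.0, 0.377, 0.926, -0.001]
contact_force: [-0.6, 0.6, -0.4]
width: 0.0281
gripper_force: 0.0
```

```bash
python3 - <<'E'
from h import *
np.set_printoptions(precision=4,suppress=True)
p,K,R,c=cam("wrist"); cv2.imwrite("pics/w1.png",p); np.savez("pics/w1.npz",p=p,K=K,R=R,c=c)
print(c,R,get_state()["position"],get_state()["width"])
print(proj([[.5825,-.0317,.022],[.5215,.0275,.005],[.49,-.0265,.0195]],K,R,c))
E
```

```text
[0.5185 0.0235 0.4022] [[ 0.6983  0.6763  0.2346]
 [ 0.7158 -0.6593 -0.2299]
 [-0.0008  0.3285 -0.9445]] [ 0.5765 -0.0333  0.2587] 0.028098166860088078
[[329.229  187.6177]
 [329.1867  87.5722]
 [258.1303 106.3932]]
```

View pics/w1.png

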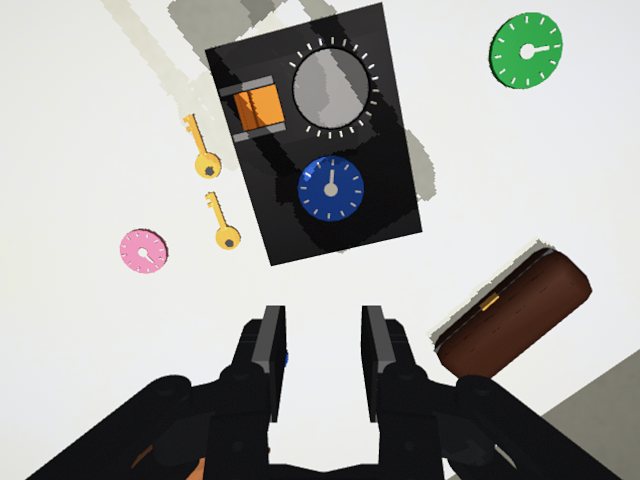

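The wrist view shows the dial at (331,188), the recess at (331,88) and the keeper at (260,107), all within about 2 px of my predictions. I refine from this view.

```bash
cat > mw.py <<'E'
from m import *
def wm(p,K,R,c,dial=None,zd=.022):
    hsv=cv2.cvtColor(p,cv2.COLOR_BGR2HSV); H,S,V=[hsv[...,i].astype(int) for i in range(3)]
    pr=lambda P:proj([P],K,R,c)[0]
    def circ(co,z):
        w=cv2.convexHull(ray(co,z,K,R,c)[:,:2].astype(np.float32)); return np.array(cv2.minEnclosingCircle(w)[0]),2*cv2.minEnclosingCircle(w)[1],2*np.sqrt(cv2.contourArea(w)/np.pi)
    co,a=blob((H>100)&(H<130)&(S>120)&(V>50),pr(dial or(.5825,-.0317,zd)),200); print("dial",circ(co,zd))
    co,a=blob((S<60)&(V>80)&(V<225),pr((.5215,.0275,.005)),300); print("recess(floor)",circ(co,.005))
    co,a=blob((H>5)&(H<25)&(S>140)&(V>75),pr((.49,-.0265,.0195)),100)
    print("keeper",cv2.minAreaRect(ray(co,.0195,K,R,c)[:,:2].astype(np.float32)))
E
python3 - <<'E'
from mw import *
d=np.load("pics/w1.npz"); wm(d["p"],d["K"],d["R"],d["c"])
K,R,c=d["K"],d["R"],d["c"]
q=ray([(206,50),(383,3),(422,231),(271,265)],.014,K,R,c)[:,:2]; print(q,q.mean(0))
E
```

```text
dial (array([ 0.5839, -0.0318]), 0.061209358274936676, np.float64(0.0600400155111512))
recess(floor) (array([0.5233, 0.0275]), 0.06563514471054077, np.float64(0.06458963453194395))
keeper ((0.49108177423477173, -0.026672840118408203), (0.036894552409648895, 0.031096022576093674), 59.21110916137695)
[[ 0.4289 -0.0253]
 [ 0.5055  0.1029]
 [ 0.6756  0.0011]
 [ 0.5995 -0.1271]] [ 0.5523 -0.0121]
```

Emit:
send_rows(
  increments=[
    {"gripper": 0.34, "linear": [0.04, -0.03, -0.01], "delta_rot": [0, 0, 0]},
    {"gripper": 0.34, "linear": [0.04, -0.03, -0.06], "delta_rot": [0, 0, 0]},
    {"gripper": 0.34, "linear": [0.04, -0.03, -0.11], "delta_rot": [0, 0, 0]},
    {"gripper": 0.34, "linear": [0.04, -0.03, -0.16], "delta_rot": [0, 0, 0]},
    {"gripper": 0.34, "linear": [0.04, -0.03, -0.2], "delta_rot": [0, 0, 0]},
    {"gripper": 0.34, "linear": [0.04, -0.03, -0.22], "delta_rot": [0, 0, 0]},
    {"gripper": 0.34, "linear": [0.04, -0.03, -0.23], "delta_rot": [0, 0, 0]},
    {"gripper": 0.34, "linear": [0.04, -0.03, -0.23], "delta_rot": [0, 0, 0]},
  ],
)

```text
clock: 2.55
position: [0.6147, -0.0604, 0.0288]
ee_rot: [-0.002, 0.375, 0.927, -0.0]
contact_force: [0.1, -0.2, 1.1]
width: 0.0282
gripper_force: 0.0
```

Emit:
send_rows(
  increments=[
    {"gripper": 0.34, "linear": [0.002, -0.003, -0.005], "delta_rot": [0, 0, 0]},
    {"gripper": 0.34, "linear": [0.002, -0.003, -0.008], "delta_rot": [0, 0, 0]},
    {"gripper": 0.34, "linear": [0.002, -0.003, -0.01], "delta_rot": [0, 0, 0]},
    {"gripper": 0.34, "linear": [0.002, -0.003, -0.01], "delta_rot": [0, 0, 0]},
  ],
)

```text
clock: 2.95
position: [0.6182, -0.0648, 0.0203]
ee_rot: [0.0, 0.375, 0.927, 0.0]
contact_force: [-0.2, 0.7, 0.2]
width: 0.0285
gripper_force: 0.0
```

Emit:
send_rows(
  increments=[
    {"gripper": 0.34, "linear": [0, 0, -0.001], "delta_rot": [0, 0, 0]},
    {"gripper": 0.34, "linear": [0, 0, -0.002], "delta_rot": [0, 0, 0]},
    {"gripper": 0.34, "linear": [0, 0, -0.002], "delta_rot": [0, 0, 0]},
  ],
)

```text
clock: 3.25
position: [0.618, -0.0647, 0.0178]
ee_rot: [-0.0, 0.375, 0.927, 0.0]
contact_force: [0.2, 0.1, 0.0]
width: 0.0282
gripper_force: 0.0
```

Emit:
send_rows(
  increments=[
    {"gripper": 0.34, "linear": [0, 0, -0.001], "delta_rot": [0, 0, 0]},
    {"gripper": 0.34, "linear": [0, 0, -0.002], "delta_rot": [0, 0, 0]},
    {"gripper": 0.34, "linear": [0, 0, -0.002], "delta_rot": [0, 0, 0]},
  ],
)

```text
clock: 3.55
position: [0.6179, -0.0647, 0.0156]
ee_rot: [-0.0, 0.375, 0.927, 0.0]
contact_force: [0.0, -0.7, 0.1]
width: 0.0279
gripper_force: 0.0
```

Emit:
send_rows(
  increments=[
    {"gripper": 0.34, "linear": [0, 0, -0.001], "delta_rot": [0, 0, 0]},
    {"gripper": 0.34, "linear": [0, 0, -0.0015], "delta_rot": [0, 0, 0]},
    {"gripper": 0.34, "linear": [0, 0, -0.0015], "delta_rot": [0, 0, 0]},
  ],
)

```text
clock: 3.85
position: [0.618, -0.0647, 0.0142]
ee_rot: [-0.0, 0.375, 0.927, 0.0]
contact_force: [0.6, -0.2, -0.8]
width: 0.0281
gripper_force: 0.0
```

Emit:
send_rows(
  increments=[
    {"gripper": 0.34, "linear": [0, 0, -0.001], "delta_rot": [0, 0, 0]},
    {"gripper": 0.34, "linear": [0, 0, -0.0015], "delta_rot": [0, 0, 0]},
    {"gripper": 0.34, "linear": [0, 0, -0.0015], "delta_rot": [0, 0, 0]},
  ],
)

```text
clock: 4.15
position: [0.6182, -0.0647, 0.0137]
ee_rot: [0.0, 0.375, 0.927, 0.0]
contact_force: [-2.0, 0.8, 5.1]
width: 0.0282
gripper_force: 2.6
```

Emit:
send_rows(
  increments=[
    {"gripper": 0.34, "linear": [0, 0, -0.001], "delta_rot": [0, 0, 0]},
    {"gripper": 0.34, "linear": [0, 0, -0.001], "delta_rot": [0, 0, 0]},
  ],
)

```text
clock: 4.35
position: [0.6182, -0.0647, 0.0137]
ee_rot: [0.0, 0.375, 0.927, 0.0]
contact_force: [-1.0, 0.4, 9.3]
width: 0.028
gripper_force: 5.3
```

Emit:
send_rows(
  increments=[
    {"gripper": 0.34, "linear": [0, 0, 0.005], "delta_rot": [0, 0, 0]},
    {"gripper": 0.34, "linear": [-0.0057, 0.0056, 0.005], "delta_rot": [0, 0, 0]},
    {"gripper": 0.34, "linear": [-0.0108, 0.0105, 0.005], "delta_rot": [0, 0, 0]},
    {"gripper": 0.34, "linear": [-0.0158, 0.0153, 0.005], "delta_rot": [0, 0, 0]},
    {"gripper": 0.34, "linear": [-0.0208, 0.0202, 0.005], "delta_rot": [0, 0, 0]},
    {"gripper": 0.34, "linear": [-0.0258, 0.0251, 0.005], "delta_rot": [0, 0, 0]},
    {"gripper": 0.34, "linear": [-0.0308, 0.03, 0.005], "delta_rot": [0, 0, 0]},
    {"gripper": 0.34, "linear": [-0.0358, 0.0348, 0.005], "delta_rot": [0, 0, 0]},
  ],
)

```text
clock: 5.15
position: [0.5816, -0.0294, 0.0167]
ee_rot: [-0.0, 0.375, 0.927, 0.0]
contact_force: [0.3, -0.6, 0.5]
width: 0.028
gripper_force: 0.2
```

```bash
python3 - <<'E'
from h import *
np.set_printoptions(precision=4,suppress=True)
p,K,R,c=cam("wrist"); cv2.imwrite("pics/w2.png",p); np.savez("pics/w2.npz",p=p,K=K,R=R,c=c)
print(get_state()["position"],get_state()["contact_force"])
t,K,R,c=cam("top"); np.savez("pics/t2.npz",p=t,K=K,R=R,c=c)
from mw import *
wm(p,*[np.load("pics/w2.npz")[k] for k in("K","R","c")],dial=(.552,0,.022))
E
```

```text
[ 0.5803 -0.0286  0.0166] [-1.3704  0.2017 -0.2712]
dial (array([ 0.5556, -0.0036]), 0.060944005846977234, np.float64(0.05992704289689463))
recess(floor) (array([0.5231, 0.0275]), 0.06578484177589417, np.float64(0.06061428964710673))
keeper ((0.4906671941280365, -0.02764313295483589), (0.03916850686073303, 0.03324596956372261), 59.598426818847656)
```

View pics/w2.png

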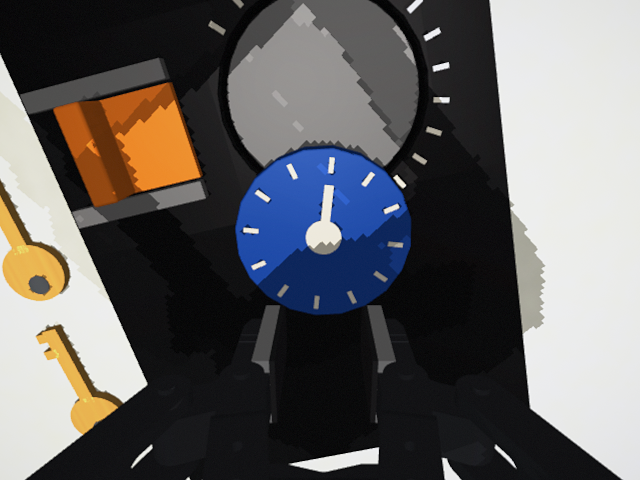

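The dial is cradled at (324,231), now 45 mm short of the recess centre. I continue slowly.

Emit:
send_rows(
  increments=[
    {"gripper": 0.34, "linear": [-0.0036, 0.0034, 0], "delta_rot": [0, 0, 0]},
    {"gripper": 0.34, "linear": [-0.0073, 0.0069, 0], "delta_rot": [0, 0, 0]},
    {"gripper": 0.34, "linear": [-0.0109, 0.0103, 0], "delta_rot": [0, 0, 0]},
    {"gripper": 0.34, "linear": [-0.0145, 0.0138, 0], "delta_rot": [0, 0, 0]},
    {"gripper": 0.34, "linear": [-0.0182, 0.0172, 0], "delta_rot": [0, 0, 0]},
    {"gripper": 0.34, "linear": [-0.0218, 0.0206, 0], "delta_rot": [0, 0, 0]},
    {"gripper": 0.34, "linear": [-0.0254, 0.0241, 0], "delta_rot": [0, 0, 0]},
    {"gripper": 0.34, "linear": [-0.029, 0.0275, 0], "delta_rot": [0, 0, 0]},
  ],
)

```text
clock: 6.05
position: [0.553, -0.0021, 0.0169]
ee_rot: [0.0, 0.375, 0.927, 0.0]
contact_force: [-0.1, 0.2, -0.3]
width: 0.0283
gripper_force: 0.0
```

Emit:
send_rows(
  increments=[
    {"gripper": 0.34, "linear": [-0.0015, 0.0014, 0], "delta_rot": [0, 0, 0]},
    {"gripper": 0.34, "linear": [-0.0029, 0.0028, 0], "delta_rot": [0, 0, 0]},
    {"gripper": 0.34, "linear": [-0.0029, 0.0028, 0], "delta_rot": [0, 0, 0]},
  ],
)

```text
clock: 6.35
position: [0.55, 0.0006, 0.0168]
ee_rot: [-0.0, 0.375, 0.927, -0.0]
contact_force: [-0.1, 0.2, 1.4]
width: 0.0283
gripper_force: 0.0
```

```bash
python3 - <<'E'
from mw import *
p,K,R,c=cam("wrist"); cv2.imwrite("pics/w3.png",p)
print(get_state()["position"],get_state()["contact_force"])
hsv=cv2.cvtColor(p,cv2.COLOR_BGR2HSV); H,S,V=[hsv[...,i].astype(int) for i in range(3)]
co,a=blob((H>100)&(H<130)&(S>120)&(V>50),proj([(.5228,.0275,.014)],K,R,c)[0],200)
for z in(.013,.022): print(z,cv2.minEnclosingCircle(ray(co,z,K,R,c)[:,:2].astype(np.float32)))
E
```

```text
[0.5503 0.0004 0.0168] [ 0.2462 -0.1254  0.5037]
0.013 ((0.5248831510543823, 0.025735247880220413), 0.030418669804930687)
0.022 ((0.5227266550064087, 0.027766402810811996), 0.028548019006848335)
```

View pics/w3.png

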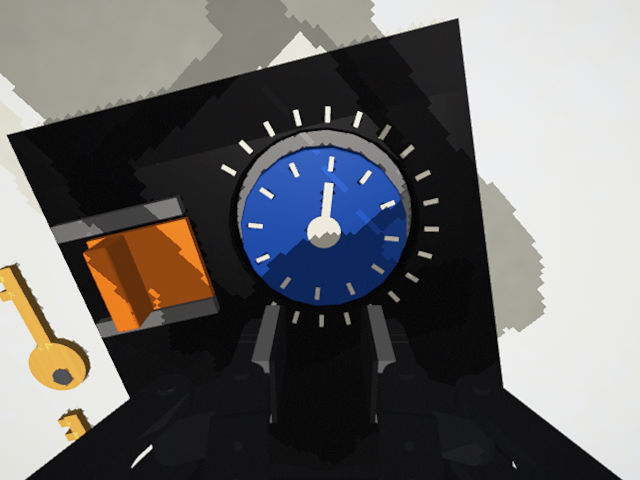

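At the seated height (z = 0.013) the dial measures 60.8 mm across, so it has dropped flat. It sits at (325,226) inside the grey ring of the recess. Next is the keeper.

Emit:
send_rows(
  increments=[
    {"gripper": 0.34, "linear": [0, 0, 0.025], "delta_rot": [0, 0, 0]},
    {"gripper": 0.34, "linear": [0, 0, 0.05], "delta_rot": [0, 0, 0]},
    {"gripper": 1, "linear": [-0.03, -0.022, 0.055], "delta_rot": [0, 0, 0.1]},
    {"gripper": 1, "linear": [-0.06, -0.045, 0.055], "delta_rot": [0, 0, 0.234]},
    {"gripper": 1, "linear": [-0.0773, -0.0581, 0.055], "delta_rot": [0, 0, 0.234]},
    {"gripper": 1, "linear": [-0.0773, -0.0581, 0.055], "delta_rot": [0, 0, 0.234]},
    {"gripper": 1, "linear": [-0.0773, -0.0581, 0.03], "delta_rot": [0, 0, 0.234]},
    {"gripper": 1, "linear": [-0.0773, -0.0581, 0.03], "delta_rot": [0, 0, 0.234]},
  ],
)

```text
clock: 7.2
position: [0.4721, -0.0573, 0.0452]
ee_rot: [-0.002, 0.265, 0.964, 0.0]
contact_force: [-0.1, 0.4, 0.7]
width: 0.0
gripper_force: 0.0
```

```bash
python3 - <<'E'
from mw import *
p,K,R,c=cam("top"); s,T=tool(); print(s["position"],s["width"],s["contact_force"],np.degrees(np.arctan2(T[1,1],T[0,1])))
hsv=cv2.cvtColor(p,cv2.COLOR_BGR2HSV); H,S,V=[hsv[...,i].astype(int) for i in range(3)]
co,a=blob((H>100)&(H<130)&(S>120)&(V>50),proj([(.5228,.0275,.014)],K,R,c)[0],200)
print(a,cv2.minEnclosingCircle(ray(co,.013,K,R,c)[:,:2].astype(np.float32)))
p,K,R,c=cam("wrist"); cv2.imwrite("pics/w4.png",p)
co,a=blob((lambda h:(h[...,0]>5)&(h[...,0]<25)&(h[...,1]>140)&(h[...,2]>75))(cv2.cvtColor(p,cv2.COLOR_BGR2HSV)),proj([(.49,-.0265,.0195)],K,R,c)[0],100)
print(cv2.minAreaRect(ray(co,.0195,K,R,c)[:,:2].astype(np.float32)))
E
```

```text
[ 0.4727 -0.0573  0.0461] 0.00024369286729016072 [0.4589 1.297  0.378 ] 59.34917157948912
590 ((0.5244244337081909, 0.025776993483304977), 0.029531585052609444)
((0.49460601806640625, -0.028628259897232056), (0.03673967346549034, 0.03970643877983093), 59.377506256103516)
```

View pics/w4.png

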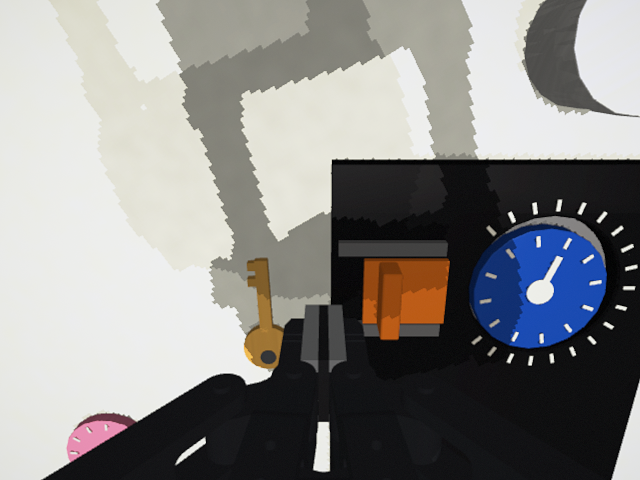

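Everything is aligned: the shut fingers are at (323,335), behind the keeper ridge at (388,300). The key below is clear in height.

Emit:
send_rows(
  increments=[
    {"gripper": 1, "linear": [0, 0, -0.015], "delta_rot": [0, 0, 0]},
    {"gripper": 1, "linear": [0, 0, -0.0233], "delta_rot": [0, 0, 0]},
    {"gripper": 1, "linear": [0, 0, -0.0233], "delta_rot": [0, 0, 0]},
    {"gripper": 1, "linear": [0.0026, 0.0043, -0.0233], "delta_rot": [0, 0, 0]},
    {"gripper": 1, "linear": [0.0051, 0.0086, -0.0233], "delta_rot": [0, 0, 0]},
    {"gripper": 1, "linear": [0.0077, 0.0129, -0.0233], "delta_rot": [0, 0, 0]},
  ],
)

```text
clock: 7.9
position: [0.4813, -0.0448, 0.024]
ee_rot: [0.001, 0.264, 0.965, -0.0]
contact_force: [-0.8, -1.7, 0.7]
width: 0.0001
gripper_force: 1.1
```

Emit:
send_rows(
  increments=[
    {"gripper": 1, "linear": [0.002, 0.0034, 0], "delta_rot": [0, 0, 0]},
    {"gripper": 1, "linear": [0.0041, 0.0069, 0], "delta_rot": [0, 0, 0]},
    {"gripper": 1, "linear": [0.0061, 0.0103, 0], "delta_rot": [0, 0, 0]},
  ],
)

```text
clock: 8.2
position: [0.4874, -0.0344, 0.0239]
ee_rot: [0.001, 0.264, 0.964, -0.0]
contact_force: [-0.8, -3.1, 2.7]
width: 0.0003
gripper_force: 1.4
```

Emit:
send_rows(
  increments=[
    {"gripper": 1, "linear": [0.001, 0.0017, 0], "delta_rot": [0, 0, 0]},
    {"gripper": 1, "linear": [0.002, 0.0034, 0], "delta_rot": [0, 0, 0]},
    {"gripper": 1, "linear": [0.0031, 0.0052, 0], "delta_rot": [0, 0, 0]},
  ],
)

```text
clock: 8.5
position: [0.4903, -0.0294, 0.0237]
ee_rot: [0.0, 0.264, 0.964, 0.0]
contact_force: [-0.8, -2.0, 3.1]
width: 0.0002
gripper_force: 1.5
```

Emit:
send_rows(
  increments=[
    {"gripper": 1, "linear": [0.0005, 0.0009, 0], "delta_rot": [0, 0, 0]},
    {"gripper": 1, "linear": [0.001, 0.0017, 0], "delta_rot": [0, 0, 0]},
  ],
)

```text
clock: 8.7
position: [0.4912, -0.0276, 0.0236]
ee_rot: [0.0, 0.264, 0.964, 0.0]
contact_force: [0.1, -2.1, 2.9]
width: 0.0001
gripper_force: 1.5
```

Emit:
send_rows(
  increments=[
    {"gripper": 1, "linear": [0.0005, 0.0009, 0], "delta_rot": [0, 0, 0]},
    {"gripper": 1, "linear": [0.001, 0.0017, 0], "delta_rot": [0, 0, 0]},
  ],
)

```text
clock: 8.9
position: [0.4917, -0.0266, 0.0236]
ee_rot: [-0.0, 0.264, 0.965, -0.001]
contact_force: [-2.3, -7.5, 3.9]
width: 0.0002
gripper_force: 4.0
```

Emit:
send_rows(
  increments=[
    {"gripper": 1, "linear": [0.0005, 0.0009, 0], "delta_rot": [0, 0, 0]},
    {"gripper": 1, "linear": [0.001, 0.0017, 0], "delta_rot": [0, 0, 0]},
  ],
)

```text
clock: 9.1
position: [0.4919, -0.0263, 0.0236]
ee_rot: [-0.001, 0.263, 0.965, -0.002]
contact_force: [-3.0, -12.5, 4.6]
width: 0.0004
gripper_force: 7.0
```

Emit:
send_rows(
  increments=[
    {"gripper": 1, "linear": [0.0005, 0.0009, 0], "delta_rot": [0, 0, 0]},
    {"gripper": 1, "linear": [0.001, 0.0017, 0], "delta_rot": [0, 0, 0]},
  ],
)

```text
clock: 9.3
position: [0.492, -0.0261, 0.0236]
ee_rot: [-0.001, 0.262, 0.965, -0.004]
contact_force: [-6.7, -19.1, 6.9]
width: -0.0002
gripper_force: 10.1
```

The force rises with no motion, so it's at the stop. I back off and check.

Emit:
send_rows(
  increments=[
    {"gripper": 1, "linear": [-0.004, -0.007, 0], "delta_rot": [0, 0, 0]},
    {"gripper": 1, "linear": [-0.0128, -0.0215, 0], "delta_rot": [0, 0, 0]},
    {"gripper": 1, "linear": [-0.015, -0.025, 0.03], "delta_rot": [0, 0, 0]},
    {"gripper": 1, "linear": [-0.03, -0.05, 0.07], "delta_rot": [0, 0, 0]},
    {"gripper": 1, "linear": [-0.03, -0.07, 0.11], "delta_rot": [0, 0, 0]},
    {"gripper": 1, "linear": [-0.03, -0.07, 0.13], "delta_rot": [0, 0, 0]},
    {"gripper": 1, "linear": [-0.03, -0.07, 0.13], "delta_rot": [0, 0, 0]},
    {"gripper": 1, "linear": [-0.03, -0.07, 0.13], "delta_rot": [0, 0, 0]},
  ],
)

```text
clock: 10.1
position: [0.4633, -0.0918, 0.153]
ee_rot: [-0.001, 0.264, 0.964, 0.001]
contact_force: [-1.5, 0.5, 1.5]
width: -0.0001
gripper_force: 0.0
```

```bash
python3 - <<'E'
from mw import *
c0=np.array([.5523,-.0121]); ex=np.array([-.861,.509]); ey=np.array([-.509,-.861])
for n in("wrist","top"):
    p,K,R,c=cam(n); 
    if n=="wrist": cv2.imwrite("pics/w5.png",p)
    else:
        a=cv2.resize(p[205:355,230:430],None,fx=4,fy=4); cv2.imwrite("pics/t5.png",a)
    h=cv2.cvtColor(p,cv2.COLOR_BGR2HSV); H,S,V=[h[...,i].astype(int) for i in range(3)]
    try:
        co,a=blob((H>5)&(H<25)&(S>140)&(V>75),proj([(.504,-.005,.0195)],K,R,c)[0],100)
        w=ray(co,.0195,K,R,c)[:,:2]-c0; print(n,"keeper local x",(w@ex).min(),(w@ex).max(),"y",(w@ey).min(),(w@ey).max())
        co,a=blob((H>100)&(H<130)&(S>120)&(V>50),proj([(.5228,.0275,.014)],K,R,c)[0],200)
        w=ray(co,.013,K,R,c)[:,:2]-c0; print("dial local x",(w@ex).min(),(w@ex).max(),"y",(w@ey).min(),(w@ey).max())
    except Exception as e: print(n,e)
E
```

```text
wrist keeper local x 0.02575981633197951 0.060349513280374245 y 0.00045546916393326205 0.037053028323987255
dial local x 0.012331307558288223 0.07294914714818107 y -0.04892343506797375 0.008468140325466448
top keeper local x 0.030805873644705443 0.06071551227583948 y 0.002067457072141983 0.03657808541330997
dial local x 0.013876387055068917 0.07223697578678648 y -0.04737353010119544 0.00600891419027623
```

View pics/w5.png

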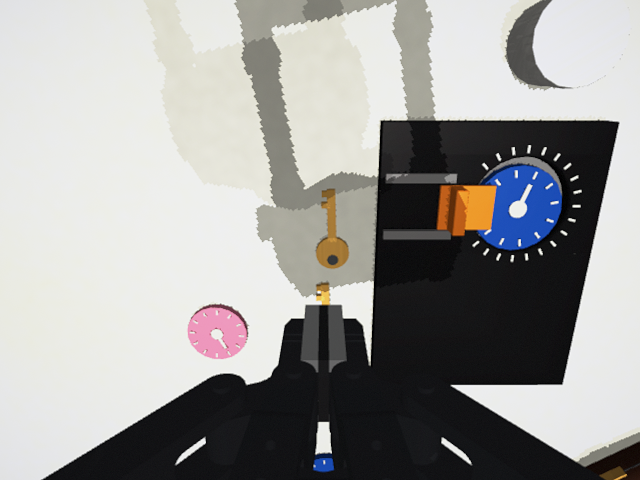

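View pics/t5.png

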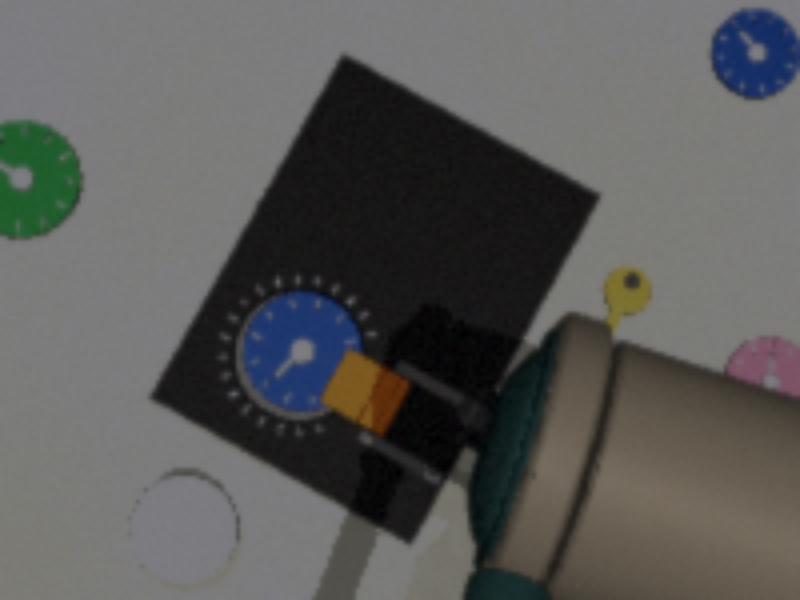

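The views show the keeper home: its tongue, at (340,380) in the top crop, has its tip at holder y ≈ 0–2 mm, as expected, and overlaps the flat dial at (300,352). The other things are unmoved, and the robot is clear.

```bash
python3 -c "
from rig import sign_off; print(sign_off())"
```

```text
the job is handed in; nothing more can be done
None
```

The blue dial lies flat in the recess and the orange keeper is fully home over its edge; I handed the job in after about 10 s of robot time, with the arm clear and nothing else seen to have moved.

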